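Close and pin the sleeve leak-test jig

TASK

Get the sleeve in the leak-test jig ready for its air check: set the cover that fits it squarely onto the sleeve's rim, fold the hinged leaf down onto the cover, and push the shouldered jig pin down through the hole in the leaf's nose into the post below until the leaf is fully shut. The leaf's spring pad pushes it up again, so finish while still gripping the pin and pressing down on it, keeping the leaf shut. Leave everything else on the bench where it is.

Things in the scene. Friction and masses are not known exactly. Their poses are not given: they have to be found in the camera images.
- jig: Leak-test jig bolted to the bench, fixed; place and yaw vary. Dark steel base 110 x 220 x 15 mm. Origin on the bench, z up; own x is parallel to the hinge axis, +y points from nose post to hinge. In its frame: sleeve nest (four dowels on a gasket) at y = 10 mm; nose post 40 x 34 mm at y = -55; hinge cheeks at y = 95, 68 mm wide, 136 mm high; pressure gauge at x = 48, y = 70, 70 mm high.
- leaf (a joint): Angle of the hinged aluminium leaf, rad: 0 = shut (level, on the nose post), 1.57 = upright; starts at 1.65 to 1.95, end stop 2.0. Bar 40 mm wide, 14 mm thick, nose 168 mm from the hinge axis, then a 10 mm stem and a ball handle. Stiff hinge (0.3 N m): it stays where it is left. With the cover seated, the spring pad under the leaf stops it at about 0.06 rad.
- leaf_hinge (a point): Point on the hinge axis at mid-width of the leaf, 120 mm above the bench. The leaf swings about it in the plane of the jig's y and z axes; closing, its free end goes from above the hinge over toward the jig's -y.
- leaf_ball (a point): Centre of the black 22 mm ball handle at the leaf's free end, 200 mm from the hinge axis, on the leaf's mid-plane; moves with the leaf.
- leaf_pad (a point): Centre of the lower face of the 16 mm spring pad under the leaf, 85 mm from the hinge axis. It bears on the cover's boss. From 0.06 rad, shutting the leaf against it takes about 8 rising to 12 N pressed straight down at the leaf's nose hole; released, the leaf rises again.
- leaf_hole (a point): Centre of the 12 mm through hole in the leaf's nose, on the leaf's outer (upper when shut) face, 150 mm from the hinge axis, 7 mm off the mid-plane; moves with the leaf. Leaf 14 mm thick here.
- post_hole (a point): Centre of the mouth of the 12 mm vertical hole, 45 mm deep, in the top of the nose post, 113 mm above the bench (z up). With the leaf shut the leaf's hole lies exactly over it.
- sleeve: Turned steel sleeve, the work piece, loose but standing in the jig's nest: outside 60 mm, bore 50 mm, 55 mm high, open at the top. Origin at the centre of its underside (18 mm above the bench), z up.
- sleeve_rim (a point): Centre of the sleeve's mouth, level with its upper rim.
- cap: The cover that fits the sleeve: turned aluminium, loose, right way up on the bench. Flange 58 mm, 8 mm thick; under it a 47 mm spigot 8 mm deep that drops into the sleeve's bore; on top a 24 mm round boss 20 mm high to grip. Origin at the centre of the spigot's underside, z up: flange from 8 to 16 mm, boss top 36 mm above it. Seated, the origin is 8 mm below the rim.
- pin_block: Grey plastic block for pins, fixed, 50 x 110 x 55 mm high, place and yaw vary, origin at the centre of its underside. Two 12 mm holes 50 mm deep on its long axis (own y), at y = -30 and +30 mm; one holds the jig pin and one the plug gauge, in either order.
- pin: Steel jig pin standing in the pin block: 10 mm shank 46 mm long with tapered nose, a 24 mm round shoulder 4 mm thick, above it a ribbed 16 mm grip. Origin at the centre of the nose tip, z up along the pin: shoulder underside at 46 mm, grip from 50 to 84 mm. Pushed home, its shoulder bears on the leaf and its tip is 32 mm below the post's top.
- plug_gauge: Bystander: plug gauge standing in the pin block's other hole, slimmer (8 mm shank, 12 mm dark handle) and taller (126 mm) than the pin. Origin at its tip.
- big_cap: Bystander: aluminium cover of the same form but too large for the sleeve (84 mm flange, 72 mm spigot, 36 mm high), on the bench. Origin at the centre of its underside.
- tall_sleeve: Bystander: stepped steel sleeve 58 mm across and 100 mm high, standing on the bench, loose. Origin at the centre of its underside.
- wrench: Bystander: wrench 160 mm long lying flat on the left. Origin at the middle of its underside.
- micrometer: Bystander: micrometer on a stand, 104 mm round foot, 130 mm high, fixed, to the left. Origin at the centre of its foot.

How it is judged:
On the way, in this order (a step that is already met when the one before it is completed fails the run):
1. the cover sits seated and level on the sleeve's rim, leaf still up (horizontal distance between cap and sleeve_rim below 0.003 m and z of cap in the frame of sleeve_rim between -0.0105 and -0.006 m and angle between cap's own z axis and vertical below 0.04 rad and value of joint leaf above 1 rad), for 0.2 s.
2. the leaf is folded down onto the cover (horizontal distance between cap and sleeve_rim below 0.003 m and z of cap in the frame of sleeve_rim between -0.0105 and -0.006 m and angle between cap's own z axis and vertical below 0.04 rad and value of joint leaf below 0.15 rad), for 0.2 s.
3. the pin is through the leaf's hole and in the post's hole, and the leaf is shut (horizontal distance between pin and post_hole below 0.003 m and z of pin in the frame of post_hole below -0.027 m and angle between the z axis of pin and the z axis of post_hole, either way round below 0.06 rad and value of joint leaf below 0.02 rad), for 0.2 s.
At the end, for the whole second after the job is handed in: Cover seated on the nested sleeve (3 mm, 0.04 rad); leaf shut (below 0.02 rad); pin upright, its tip at least 27 mm down the post's hole; the gripper still holds the pin, which presses the leaf with over 3 N, all through the last second (all of step 3 and horizontal distance between cap and sleeve_rim below 0.003 m and z of cap in the frame of sleeve_rim between -0.0105 and -0.006 m and angle between cap's own z axis and vertical below 0.04 rad and horizontal distance between sleeve and jig below 0.0135 m and height (world z) of sleeve below 0.0205 m and angle between sleeve's own z axis and vertical below 0.03 rad and contact force between pin and leaf above 3 N and contact force between the fingers and pin above 3 N); the arm keeps its last pose, push and grip.
It fails at once if the large cover is pushed away (distance of big_cap from where it was at the start of the episode above 0.025 m).
It fails at once if the plug gauge is pushed away (distance of plug_gauge from where it was at the start of the episode above 0.025 m).
It fails at once if the stepped sleeve is pushed away (distance of tall_sleeve from where it was at the start of the episode above 0.025 m).
It fails at once if the wrench is pushed away (distance of wrench from where it was at the start of the episode above 0.025 m).
It also fails if it takes over 72 s, if anything falls off the work surface, if the arm or the gripper's body presses on something with over 40 N, if the wrist force passes 120 N, or if a joint passes its speed limit or range.

ROBOT

A 7-joint arm with a two-finger parallel gripper is mounted at the origin on the work surface. World frame = base frame: x ahead of the robot, y to its left, z up, the work surface at z = 0. Lengths are in m, angles in rad, forces in N, time in s.
With the tool pointing down it reaches from about 0.35 to 0.775 m from the base axis. Payload 3.1 kg.
Tool frame: the origin (TCP) lies where the fingers leave the gripper's body, on its centre line; the fingertips stand 73 mm ahead of it and the grasp point (between the pads) lies 54 mm ahead of it; z points along the fingers, y is the line along which they close (so a half turn about z gives the same grasp; the last joint's range is limited). The gripper opens to 85 mm and grips with 20 to 120 N. Pads are 22 mm wide; open, the fingers measure 114 mm over their backs; the gripper's body (76 mm by 85 mm) begins 54 mm behind the grasp point. The pads swing forward as they close: fully open they stand 13 mm farther back than shut.
Start: joints at [-1.159, 0.311, 0.014, 1.512, -0.004, 1.319, -0.027], TCP at [0.241, 0.494, 0.304] pointing down, gripper open.
Joint ranges: [-2.7, 2.7], [-0.3, 1.91], [-1.27, 1.3], [0.12, 2.57], [-1.44, 4.58], [0.2, 2.03], [-3.05, 3.05]. Speed limits (rad/s): [2.79, 2.79, 3.14, 3.14, 3.14, 3.14, 3.14].

INTERFACE

Orientations are given as a unit quaternion [w, x, y, z].
In Python, from plant import read_state, snapshot, camera_params, hand_in gives the robot as it stands.
- The arm moves only by the tool move_arm, never from a script. Its arguments are lists of equal length, an entry for each row: "translation": the shift along the tool's x, y, z in units of 0.15 m (1.0 is 0.15 m), a list of three; "rotation": the turn, a rotation vector about the tool's x, y, z in units of 180 degrees (1.0 is 180 degrees), a list of three; "claw": the closure, from -1 (fully open) to 1 (shut). In form: {"translation": [[tx, ty, tz], ...], "rotation": [[wx, wy, wz], ...], "claw": [claw, ...]}. A call has 1 to 12 rows; each row shifts and turns the commanded pose from where the row before left it, along the tool's axes as they then stand; what a row does not reach is not made up. A row lasts 1/10 s, in which the tool goes at most 50 mm and 8.59 degrees, less where a joint would pass 70% of its speed; a pose out of reach is approached as far as the arm can. A call with a number of a shift or a turn outside -1 to 1 is refused whole. A call with a gripper value outside its range is refused whole. The fingers move at their own pace and stop on an object; "squeeze" is the grip in N (left out, the last holds). Time passes only in rows, so rows that do not move let the fingers close. It gives the time, the measured TCP pose, the force, the opening and the grip force at its end, in the units of the state.
- read_state(): the state, without advancing time (a new reading comes with each control period).
- snapshot(name): name is "scene" or "top" or "wrist"; returns the picture (420x560x3 uint8, blue, green, red); there is no depth.
- camera_params(name): a dict with "vfov" (degrees; the focal length in pixels is half the picture's height over the tangent of half this angle, whatever the lens; pixels are square), "cx", "cy" (the principal point, pixels), "rvec" (rotation vector, rad) and "tvec" (3), from world to camera coordinates, as OpenCV has them; the wrist camera has in their place "mount" (4x4, takes a point from camera to tool coordinates, whose origin is the TCP and whose axes are the flange's). Camera axes: x right, y down, z forward; pixel columns grow to the right and rows downward; lengths in m; the calibration is good to about 2 mm. A picture is of the moment at which its call begins: read the wrist's pose just before it. camera_params takes no time and is no camera call.
- hand_in(): hands the job in; it is judged then, once.
The state is a dict: "time_s": time; "joint_positions": joint angles; "joint_vel": joint speeds; "tau": joint torques, N m; "tcp_pos": TCP position; "ee_rot": TCP orientation; "ft_force": force on the tool from outside, world axes, zero at the start; "torque": the same for the moment, N m; "grip_width": finger opening in m; "finger_force": force on a finger pad.
Only numpy, scipy, OpenCV 4.12 (cv2) and the standard library are available. Lean on these libraries where they do the work, as an engineer would, in place of code of your own. Each camera call takes 0.05 s, during which the arm holds its last target. There are 200 camera calls.

## Working session

There is one attempt and no reset: what is moved stays moved. The work goes in short steps, Python scripts to look and compute and a tool call to move; the robot and the scene stay as the last step left them, time stands still between calls to the robot, and variables do not carry over. Pictures are saved under pics/ and viewed, at most 10 in all, crops included, and the job is handed in when it is done.

Besides the shell and the picture viewer there is one more tool, called after "Call:" by a JSON object that holds its "op" and its "data", one argument or row to a line. move_arm: Moves the arm, as the interface text tells. Its arguments: {"type":"object","properties":{"translation":{"type":"array","items":{"type":"array","items":{"type":"number","minimum":-1,"maximum":1}}},"rotation":{"type":"array","items":{"type":"array","items":{"type":"number","minimum":-1,"maximum":1}}},"claw":{"type":"array","items":{"type":"number"}},"squeeze":{"type":"number"}},"required":["translation","rotation","claw"]}

```bash
mkdir -p pics; ls
cat > h.py <<'E'
import numpy as np,cv2
from scipy.spatial.transform import Rotation as R
from plant import *
def cam(n,st=None):
    p=camera_params(n); f=210/np.tan(np.radians(p['vfov'])/2)
    if 'mount' in p:
        st=st or read_state(); q=st['ee_rot']; T=np.eye(4)
        T[:3,:3]=R.from_quat([q[1],q[2],q[3],q[0]]).as_matrix(); T[:3,3]=st['tcp_pos']
        M=T@np.array(p['mount'])
    else:
        M=np.eye(4); r=R.from_rotvec(np.ravel(p['rvec'])).as_matrix(); M[:3,:3]=r.T; M[:3,3]=-r.T@np.ravel(p['tvec'])
    return M,f,p['cx'],p['cy']
def ray(c,uv):
    M,f,cx,cy=c; d=M[:3,:3]@np.array([(uv[0]-cx)/f,(uv[1]-cy)/f,1]); return M[:3,3],d
def onz(c,uv,z):
    o,d=ray(c,uv); return o+d*(z-o[2])/d[2]
def proj(c,P):
    M,f,cx,cy=c; q=M[:3,:3].T@(np.array(P)-M[:3,3]); return np.array([cx+f*q[0]/q[2],cy+f*q[1]/q[2]])
def tri(ca,ua,cb,ub):
    o1,d1=ray(ca,ua);o2,d2=ray(cb,ub); A=np.stack([d1,-d2],1); s=np.linalg.lstsq(A,o2-o1,rcond=None)[0]
    a=o1+s[0]*d1;b=o2+s[1]*d2; return (a+b)/2,np.linalg.norm(a-b)
E
python3 - <<'E'
from h import *
for n in['scene','top']:
    im=snapshot(n); cv2.imwrite(f'pics/{n}0.png',im); cv2.imwrite(f'pics/{n}0b.png',cv2.resize(im,(784,588),interpolation=cv2.INTER_CUBIC)); print(n,cam(n))
print(camera_params('wrist'),read_state())
E
```

```text
pics
scene (array([[ 0.76580116,  0.38243782, -0.51700087,  1.28390848],
       [ 0.6429859 , -0.44179304,  0.62561013, -0.79866597],
       [ 0.01084959, -0.81151724, -0.58422775,  0.86362439],
       [ 0.        ,  0.        ,  0.        ,  1.        ]]), np.float64(500.41922176742077), 272.70556015661856, 220.24295842786285)
top (array([[ 0.01140175, -0.98061729,  0.19560094,  0.33230603],
       [-0.99992202, -0.01217778, -0.00276526,  0.04868801],
       [ 0.00509365, -0.19555416, -0.98067967,  1.41394937],
       [ 0.        ,  0.        ,  0.        ,  1.        ]]), np.float64(442.7147740710038), 279.47092768730056, 214.26132539613036)
{'vfov': 66.42378612959763, 'cx': 280.1748129311369, 'cy': 212.49451113091303, 'mount': array([[-3.94426252e-04, -9.52453467e-01, -3.04683831e-01,
         7.92283453e-02],
       [ 9.99999882e-01, -4.62035777e-04,  1.49799131e-04,
         1.67487139e-03],
       [-2.83451532e-04, -3.04683736e-01,  9.52453537e-01,
        -6.96369675e-02],
       [ 0.00000000e+00,  0.00000000e+00,  0.00000000e+00,
         1.00000000e+00]])} {'time_s': 0.1, 'joint_positions': array([-1.15870106,  0.31166549,  0.01400164,  1.51292483, -0.00439675,
        1.31920912, -0.02720813]), 'joint_vel': array([ 0.00044138,  0.0005746 ,  0.00216111, -0.00442404,  0.00015162,
       -0.00065232,  0.00040325]), 'tau': array([ 7.38924791e-04, -3.80851185e+01,  1.46727450e-01, -2.31242466e+01,
        1.23912957e-02,  8.04926036e-03,  2.51362553e-05]), 'tcp_pos': array([0.24087135, 0.49388038, 0.30290734]), 'ee_rot': array([-1.97414556e-04,  2.24925985e-01,  9.74375245e-01, -1.06999362e-03]), 'ft_force': array([ 0.13714298, -0.50542934, -0.3884196 ]), 'torque': array([-0.00756259,  0.0145399 ,  0.04368392]), 'finger_force': 0.0, 'grip_width': 0.08579927161864107}
```

View pics/scene0b.png

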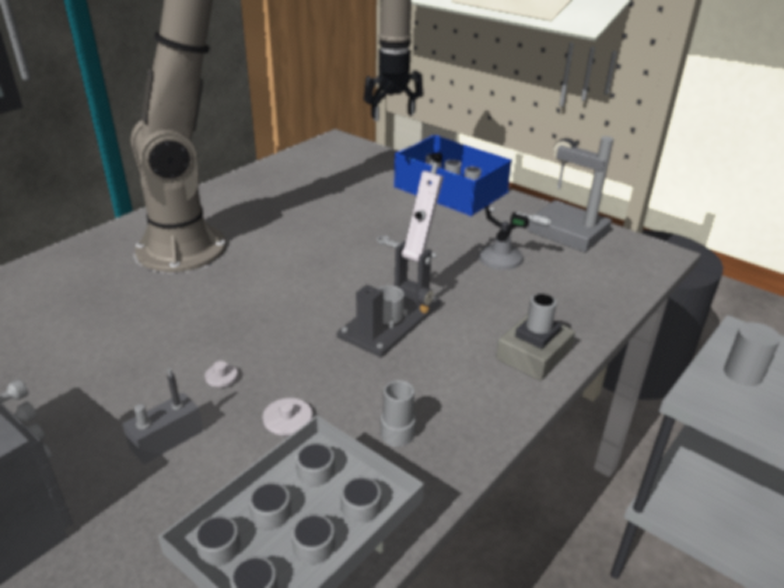

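View pics/top0b.png

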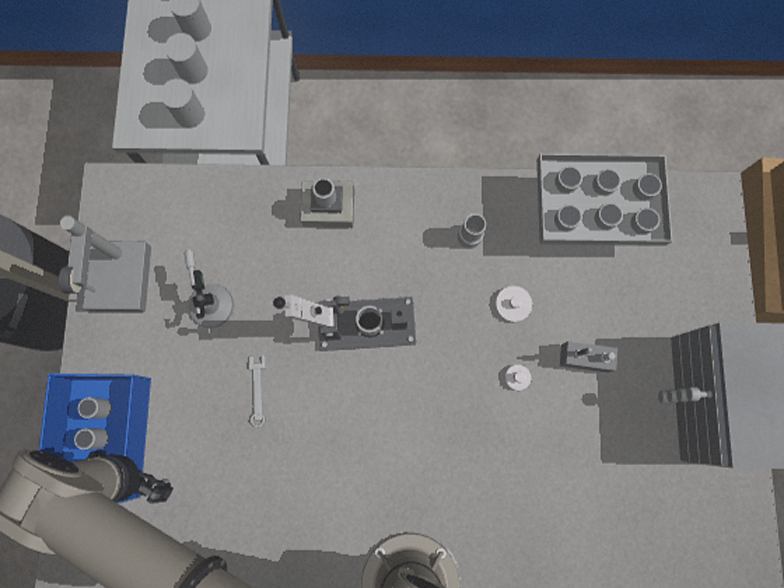

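The scene view shows the jig mid-table with the leaf up. The small cap is at top-view display (517,377) and the large cap at (514,303). In the pin block, the tall plug gauge is the left one and the pin is at (607,355). Jig corner bolts are at about (324,345), (411,339) and (408,301).

Run:
```python
from h import *
c=cam('top');s=1.4
for n,u,z in[('cap',(517,377),.036),('big',(514,303),.036),('pin',(608,355),.093),('plug',(584,351),.13),('blk',(589,356),.055),('b1',(324,345),.018),('b2',(411,339),.018),('b3',(408,301),.018),('sleeve',(369,320),.073),('post',(399,318),.113),('tall',(475,222),.1),('ball',(280,303),.31)]:
    print(n,np.round(onz(c,np.array(u)/s,z),3))
im=cv2.imread('pics/top0.png')
a=im[200:262,190:310]; b=im[210:285,340:450]
A=cv2.resize(a,None,fx=5,fy=5,interpolation=cv2.INTER_CUBIC);
B=cv2.resize(b,(440,300),interpolation=cv2.INTER_CUBIC)
cv2.imwrite('pics/c.png',np.vstack([A[:290],cv2.copyMakeBorder(B,0,0,0,160,0)]))
```

```text
cap [ 0.437 -0.236  0.036]
big [ 0.604 -0.234  0.036]
pin [ 0.481 -0.42   0.093]
plug [ 0.485 -0.357  0.13 ]
blk [ 0.483 -0.392  0.055]
b1 [0.505 0.196 0.018]
b2 [ 0.521 -0.001  0.018]
b3 [0.609 0.006 0.018]
sleeve [0.554 0.093 0.073]
post [0.553 0.028 0.113]
tall [ 0.773 -0.139  0.1  ]
ball [0.544 0.247 0.31 ]
```

View pics/c.png

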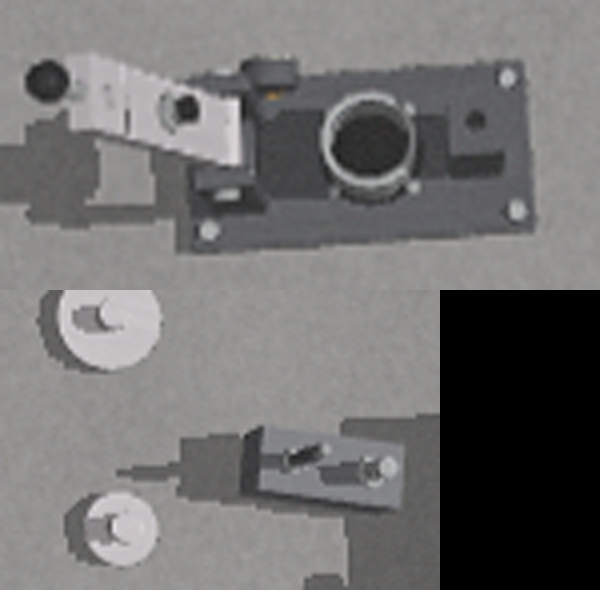

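```bash
cat >> h.py <<'E'
def go(p,yaw=None,st=None,step=.045):
    "rows (translate, then rotate) in move units to TCP p with tool down and tool x at world angle yaw (deg)"
    st=st or read_state(); q=st['ee_rot']; A=R.from_quat([q[1],q[2],q[3],q[0]])
    d=A.inv().apply(np.array(p)-st['tcp_pos'])/.15; n=int(np.ceil(np.linalg.norm(d)*.15/step))
    print('T',n,'x',np.round(d/max(n,1),4),'total',np.round(d,4))
    if yaw is not None:
        a=np.radians(yaw); B=R.from_matrix(np.array([[np.cos(a),np.sin(a),0],[np.sin(a),-np.cos(a),0],[0,0,-1]]).T)
        w=(A.inv()*B).as_rotvec()/np.pi; m=int(np.ceil(np.abs(w).max()*180/8)); print('R',m,'x',np.round(w/max(m,1),4),'total',np.round(w,4))
E
python3 -c "
from h import *
go([.5,.04,.32],180)"
```

```text
T 12 x [-0.2399 -0.1636 -0.0091] total [-2.8791 -1.9627 -0.1094]
R 4 x [-0.0002 -0.     -0.0361] total [-7.000e-04 -1.000e-04 -1.444e-01]
```

Call:
{"op": "move_arm", "data": {
  "translation": [
    [-0.24,-0.164,-0.009],
    [-0.24,-0.164,-0.009],
    [-0.24,-0.164,-0.009],
    [-0.24,-0.164,-0.009],
    [-0.24,-0.164,-0.009],
    [-0.24,-0.164,-0.009],
    [-0.24,-0.164,-0.009],
    [-0.24,-0.164,-0.009],
    [-0.24,-0.164,-0.009],
    [-0.24,-0.164,-0.009],
    [-0.24,-0.164,-0.009],
    [-0.24,-0.164,-0.009]
  ],
  "rotation": [
    [0,0,0],
    [0,0,0],
    [0,0,0],
    [0,0,0],
    [0,0,0],
    [0,0,0],
    [0,0,0],
    [0,0,0],
    [0,0,0],
    [0,0,0],
    [0,0,0],
    [0,0,0]
  ],
  "claw": [-1,-1,-1,-1,-1,-1,-1,-1,-1,-1,-1,-1]
}}

```text
time_s: 1.3
tcp_pos: [0.5003, 0.0381, 0.3199]
ee_rot: [-0.0, 0.225, 0.974, 0.0]
ft_force: [-0.0, 1.3, 0.2]
grip_width: 0.0857
finger_force: 0.0
```

Call:
{"op": "move_arm", "data": {
  "translation": [
    [0,0,0],
    [0,0,0],
    [0,0,0],
    [0,0,0],
    [0,0,0],
    [0,0,0]
  ],
  "rotation": [
    [0,0,-0.036],
    [0,0,-0.036],
    [0,0,-0.036],
    [0,0,-0.036],
    [0,0,0],
    [0,0,0]
  ],
  "claw": [-1,-1,-1,-1,-1,-1]
}}

```text
time_s: 1.9
tcp_pos: [0.4998, 0.0396, 0.3198]
ee_rot: [-0.0, 0.002, 1.0, -0.0]
ft_force: [0.4, 0.1, 0.5]
grip_width: 0.0854
finger_force: 0.0
```

Run:
```python
from h import *
import pickle
st=read_state(); im=snapshot('wrist'); cv2.imwrite('pics/w1.png',im); pickle.dump(st,open('st1.pkl','wb'))
print(st['time_s'],st['tcp_pos'],st['joint_positions'],st['ft_force'])
cv2.imwrite('pics/w1b.png',cv2.resize(im,(784,588),interpolation=cv2.INTER_CUBIC))
```

```text
1.9 [0.49977704 0.03963035 0.319769  ] [-0.41228248  0.20592352  0.36021536  1.62244422 -0.07425647  1.32750578
  1.52602321] [0.39608545 0.14881962 0.5165865 ]
```

View pics/w1b.png

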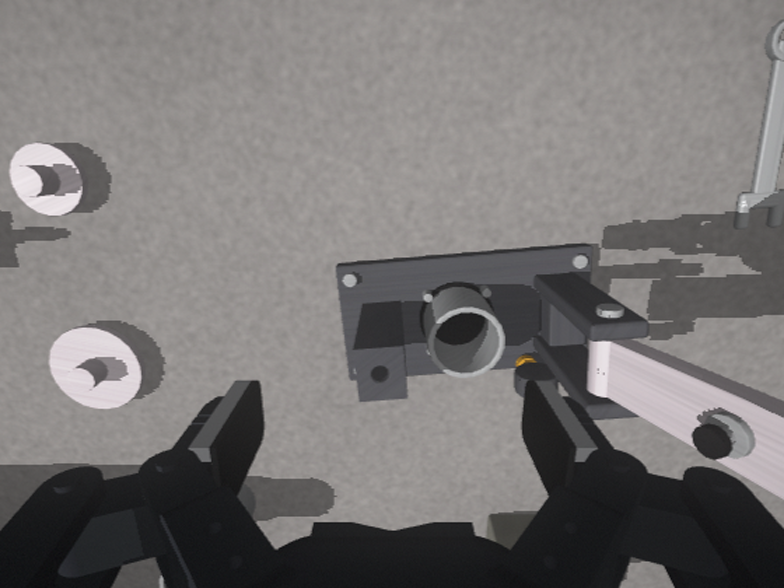

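Wrist view: sleeve rim around display (465,341), post hole (380,374), small cap at (45,178). Leaf hinge is at about (598,365).

Run:
```python
from h import *
import pickle
c=cam('wrist',pickle.load(open('st1.pkl','rb'))); im=cv2.imread('pics/w1.png'); g=cv2.cvtColor(im,cv2.COLOR_BGR2GRAY)
def blobs(x0,y0,x1,y1,lo,hi,n=3):
    m=cv2.inRange(g[y0:y1,x0:x1],lo,hi); cs,_=cv2.findContours(m,cv2.RETR_EXTERNAL,cv2.CHAIN_APPROX_NONE)
    for k in sorted(cs,key=cv2.contourArea)[::-1][:n]:
        if len(k)>5: e=cv2.fitEllipse(k); yield np.array(e[0])+[x0,y0],np.round(e[1],1),cv2.contourArea(k)
print('rim'); rim=None
for t in(120,135):
    for b in blobs(300,215,368,275,t,255,2): print(t,b,onz(c,b[0],.073))
print('post')
for b in blobs(258,257,284,278,0,45,2): print(b,onz(c,b[0],.113))
for i in[(349,281),(580,262)]: print('bolt',onz(c,np.array(i)/1.4,.018))
print('cap')
for b in blobs(0,95,70,160,185,255,1): print(b,onz(c,b[0],.016))
print('rough rim',onz(c,np.array((465,341))/1.4,.073), onz(c,np.array((380,374))/1.4,.113))
for y in range(218,272,6): print(y,g[y,300:366:2])
```

```text
rim
120 (array([328.51792145, 248.68021011]), array([54.7, 74.7]), 1066.0) [0.56352914 0.09340206 0.073     ]
135 (array([328.78734779, 248.73953247]), array([55. , 73.4]), 822.0) [0.56359987 0.09369452 0.073     ]
post
bolt [0.52503265 0.00454602 0.018     ]
bolt [0.50917752 0.2008007  0.018     ]
cap
(array([ 32.02131653, 127.69010925]), array([42.5, 52.7]), 1288.5) [ 0.43920202 -0.23749856  0.016     ]
rough rim [0.55759853 0.09702883 0.073     ] [0.56456356 0.0330503  0.113     ]
218 [ 55  35  54  71  91 117 116 113 108 103 100  98  94  91  87  86  86  84
  80  79  80  77  79  77  76  33  57  57  56  56  57  56  55]
224 [ 32  46  70  72  74 119 117 111 113 169 185 174 166 118  35  34  33  35
  34  34  48 133 171 175 171 115  73  56  56  56  57  57  55]
230 [ 37  50  68  72  73  78 186 171  68  35  32  32  33  34  34  33  33  32
  34  34  33  34  32  52  92 129 180 165 108  58  59  58  60]
236 [ 54  38  68  70 100 103  43  33  33  33  33  35  34  34  33  33  34  35
  33  34  36  34  65  72 127 126 125 137 184 153  58  58  58]
242 [ 58  59  64 100 103  74  69  34  33  34  34  35  33  36  33  34  35  36
  36  61  76  76  75 124 125 126 128 126 151 176 130  59  57]
248 [ 88  87  89  94 104  77  75  76  78  77  78  78  77  79  78  79  79  78
  80  78  78  94 119 120 123 128 128 125 171 169 122  88  87]
254 [ 86  88  88  84 104 107  74  76  77  79  79  80  82  80  79  81  80  80
  81  89 109 111 114 119 123 124 126 186 170  94  84  84  84]
260 [ 86  86  86  86  86  89 104 109  93  80  81  80  80  80  81  83  81  81
  95 101 103 109 114 117 146 182 170  99  88  88  88  87  88]
266 [ 87  87  87  89  89  88  85  82  92 149 175 179 177 177 149 139 145 151
 152 185 180 176 171 152 148 148 148 153 154 152 144 145 144]
```

Run:
```python
from h import *
import pickle
c=cam('wrist',pickle.load(open('st1.pkl','rb')))
P=np.array([[311,230],[356,230],[307,236],[359.5,236],[305,242],[361,242],[358,254],[308,254.5],[311,260],[353,260],[317,224],[351,224]],np.float32)
e=cv2.fitEllipse(P);print(e,onz(c,e[0],.073))
go([.438,-.237,.2],180)
```

```text
((332.98248291015625, 243.8041229248047), (49.2780876159668, 55.68030548095703), 80.95364379882812) [0.55787208 0.09793882 0.073     ]
T 7 x [ 0.0579 -0.2637  0.1142] total [ 0.4056 -1.8458  0.7993]
R 1 x [-0.     -0.0002 -0.001 ] total [-0.     -0.0002 -0.001 ]
```

Call:
{"op": "move_arm", "data": {
  "translation": [
    [0.058,-0.264,0.114],
    [0.058,-0.264,0.114],
    [0.058,-0.264,0.114],
    [0.058,-0.264,0.114],
    [0.058,-0.264,0.114],
    [0.058,-0.264,0.114],
    [0.058,-0.264,0.114],
    [0,0,0],
    [0,0,0]
  ],
  "rotation": [
    [0,0,-0.001],
    [0,0,0],
    [0,0,0],
    [0,0,0],
    [0,0,0],
    [0,0,0],
    [0,0,0],
    [0,0,0],
    [0,0,0]
  ],
  "claw": [-1,-1,-1,-1,-1,-1,-1,-1,-1]
}}

```text
time_s: 2.85
tcp_pos: [0.4387, -0.2384, 0.2]
ee_rot: [-0.001, 0.001, 1.0, 0.0]
ft_force: [0.7, 0.7, -0.1]
grip_width: 0.0852
finger_force: 0.0
```

Run:
```python
from h import *
st=read_state(); im=snapshot('wrist'); cv2.imwrite('pics/w2.png',im); c=cam('wrist',st)
print(st['tcp_pos'],proj(c,[.438,-.237,.016]))
g=cv2.cvtColor(im,cv2.COLOR_BGR2GRAY); m=cv2.inRange(g,150,255)
cs,_=cv2.findContours(m,cv2.RETR_EXTERNAL,cv2.CHAIN_APPROX_NONE)
for k in sorted(cs,key=cv2.contourArea)[::-1][:4]:
    h=cv2.convexHull(k); e=cv2.fitEllipse(h); print(e,cv2.contourArea(k),onz(c,e[0],.016)); cv2.ellipse(im,e,(0,0,255),1)
cv2.imwrite('pics/w2b.png',im)
```

```text
[ 0.43873217 -0.23843111  0.19995808] [279.3330153  208.69484618]
((277.72625732421875, 209.78652954101562), (65.60939025878906, 69.27433013916016), 93.6865234375) 2759.5 [ 0.43894069 -0.23833362  0.016     ]
((284.41607666015625, 360.27178955078125), (40.82954025268555, 83.80677032470703), 91.10033416748047) 1909.5 [ 0.59224335 -0.23261738  0.016     ]
((548.14599609375, 300.4441223144531), (8.901701927185059, 11.726594924926758), 56.555938720703125) 66.0 [0.52617589 0.00750849 0.016     ]
((22.719846725463867, 274.1174621582031), (7.608140468597412, 21.685102462768555), 73.77294921875) 65.5 [ 0.4976825  -0.46386738  0.016     ]
```

View pics/w2b.png

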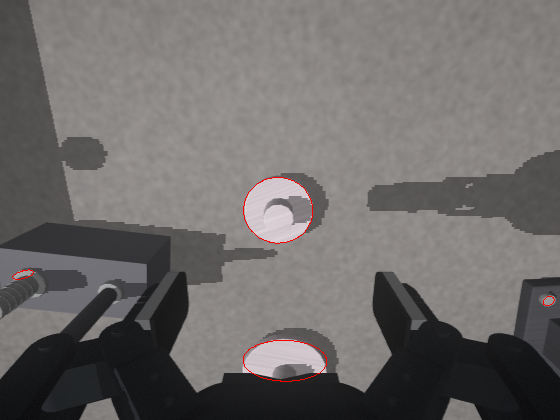

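Cap flange centre at pixel (278,210), so it's directly under the TCP. Descending.

Call:
{"op": "move_arm", "data": {
  "translation": [
    [0,0,0.182],
    [0,0,0.182],
    [0,0,0.182],
    [0,0,0.181],
    [0,0,0],
    [0,0,0],
    [0,0,0],
    [0,0,0],
    [0,0,0],
    [0,0,0],
    [0,0,0],
    [0,0,0]
  ],
  "rotation": [
    [0,0,0],
    [0,0,0],
    [0,0,0],
    [0,0,0],
    [0,0,0],
    [0,0,0],
    [0,0,0],
    [0,0,0],
    [0,0,0],
    [0,0,0],
    [0,0,0],
    [0,0,0]
  ],
  "claw": [-1,-1,-1,-1,-1,1,1,1,1,1,1,1],
  "squeeze": 50
}}

```text
time_s: 4.1
tcp_pos: [0.4404, -0.2381, 0.0927]
ee_rot: [0.001, -0.001, 1.0, -0.0]
ft_force: [-0.3, 0.6, 5.6]
grip_width: 0.0219
finger_force: 48.8
```

Call:
{"op": "move_arm", "data": {
  "translation": [
    [0,0,0],
    [0,0,0],
    [0,0,0],
    [0,0,0],
    [0,0,0]
  ],
  "rotation": [
    [0,0,0],
    [0,0,0],
    [0,0,0],
    [0,0,0],
    [0,0,0]
  ],
  "claw": [1,1,1,1,1]
}}

```text
time_s: 4.6
tcp_pos: [0.4404, -0.2381, 0.0927]
ee_rot: [0.001, -0.001, 1.0, -0.0]
ft_force: [-1.1, 0.2, 6.9]
grip_width: 0.0224
finger_force: 48.8
```

Call:
{"op": "move_arm", "data": {
  "translation": [
    [0,0,-0.1],
    [0,0,-0.25],
    [0,0,-0.25],
    [0,0,-0.25],
    [0,0,-0.25],
    [0,0,0],
    [0,0,0]
  ],
  "rotation": [
    [0,0,0],
    [0,0,0],
    [0,0,0],
    [0,0,0],
    [0,0,0],
    [0,0,0],
    [0,0,0]
  ],
  "claw": [1,1,1,1,1,1,1]
}}

```text
time_s: 5.3
tcp_pos: [0.4396, -0.2377, 0.257]
ee_rot: [0.001, -0.001, 1.0, -0.0]
ft_force: [-0.7, -0.1, -1.2]
grip_width: 0.022
finger_force: 49.1
```

```bash
python3 -c "
from h import *
go([.560,.0975,.26],180)"
```

```text
T 8 x [-0.1008  0.2792 -0.0024] total [-0.8066  2.2335 -0.0189]
R 1 x [-0.      0.0006  0.0005] total [-0.      0.0006  0.0005]
```

Call:
{"op": "move_arm", "data": {
  "translation": [
    [-0.1,0.279,-0.002],
    [-0.101,0.279,-0.002],
    [-0.101,0.279,-0.002],
    [-0.101,0.279,-0.002],
    [-0.101,0.279,-0.002],
    [-0.101,0.279,-0.003],
    [-0.101,0.28,-0.003],
    [-0.101,0.28,-0.003],
    [0,0,0],
    [0,0,0]
  ],
  "rotation": [
    [0,0.0006,0.0005],
    [0,0,0],
    [0,0,0],
    [0,0,0],
    [0,0,0],
    [0,0,0],
    [0,0,0],
    [0,0,0],
    [0,0,0],
    [0,0,0]
  ],
  "claw": [1,1,1,1,1,1,1,1,1,1]
}}

```text
time_s: 6.3
tcp_pos: [0.5592, 0.0992, 0.2563]
ee_rot: [-0.003, -0.002, 1.0, -0.001]
ft_force: [0.5, -0.6, -1.7]
grip_width: 0.022
finger_force: 49.2
```

Run:
```python
from h import *
st=read_state(); im=snapshot('wrist'); cv2.imwrite('pics/w3.png',im); c=cam('wrist',st)
print(st['time_s'],st['tcp_pos'])
t=st['tcp_pos']
b=im[90:330,150:450].copy(); b=cv2.resize(b,None,fx=2.5,fy=2.5,interpolation=cv2.INTER_CUBIC); cv2.imwrite('pics/w3b.png',b)
print('rim',proj(c,[.5585,.0975,.073]),'flange bottom expect',proj(c,[t[0]-.0015,t[1],t[2]-.0927+.008]))
```

```text
6.3 [0.55920469 0.09916058 0.25634347]
rim [275.96287421 210.1393656 ] flange bottom expect [276.69606854 262.75788501]
```

View pics/w3b.png

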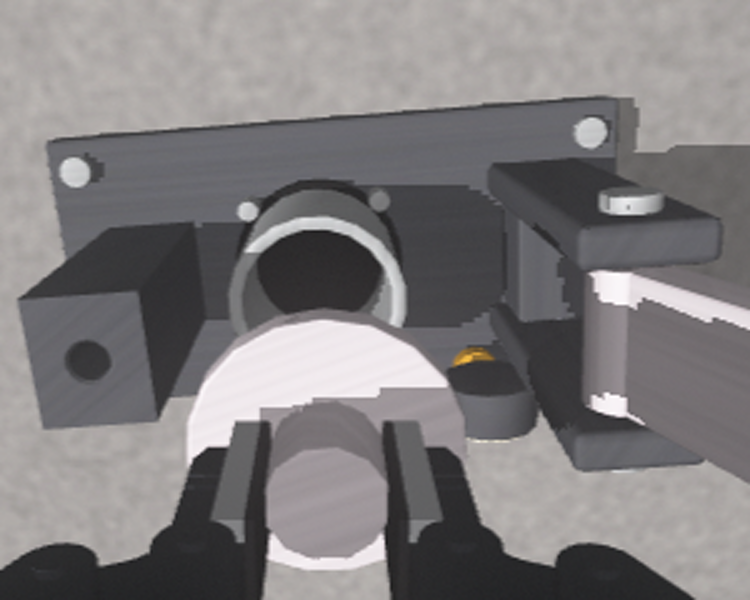

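Rim outer edges are at crop x 229 to 406, top at y 216. The held cap flange spans x 187 to 463 and y 320 to 570. The post hole is at (88,360).

Run:
```python
from h import *
im=cv2.imread('pics/w3.png'); st=read_state(); c=cam('wrist',st); t=st['tcp_pos']; print(t,st['time_s'])
k=lambda x,y:np.array([150+x/2.5,90+y/2.5])
zf=t[2]-.0927+.016
for n,x,y,z in[('rimL',229,285,.073),('rimR',406,285,.073),('rimT',318,216,.073),('fL',187,430,zf),('fR',463,430,zf),('fT',325,320,zf),('fB',325,570,zf),('bossB',326,558,zf+.02),('bossL',265,500,zf+.02),('bossR',388,500,zf+.02),('post',88,360,.113),('bolt1',75,172,.018),('bolt2',591,132,.018)]: print(n,np.round(onz(c,k(x,y),z),4))
```

```text
[0.55930573 0.09691855 0.25684482] 6.35
rimL [0.5536 0.0668 0.073 ]
rimR [0.5536 0.1251 0.073 ]
rimT [0.5306 0.0962 0.073 ]
fL [0.5535 0.0708 0.1801]
fR [0.5535 0.1264 0.1801]
fT [0.5301 0.0986 0.1801]
fB [0.5865 0.0986 0.1801]
bossB [0.5696 0.0988 0.2001]
bossL [0.5575 0.0879 0.2001]
bossR [0.5575 0.1099 0.2001]
post [0.5645 0.0308 0.113 ]
bolt1 [0.5242 0.0024 0.018 ]
bolt2 [0.5091 0.1989 0.018 ]
```

Run:
```python
from h import *
st=read_state(); im=snapshot('wrist'); cv2.imwrite('pics/w4.png',im); t=st['tcp_pos']; print(t,st['ee_rot'],st['time_s'])
g0=cv2.cvtColor(cv2.imread('pics/w3.png'),cv2.COLOR_BGR2GRAY).astype(int); g=cv2.cvtColor(im,cv2.COLOR_BGR2GRAY).astype(int)
for r in(196,200,204): print(r,'old',g0[r,232:256],g0[r,300:322]); print('new',g[r,232:256],g[r,300:322])
for r in(250,256): print(r,'old',g0[r,218:236],g0[r,324:342]); print('new',g[r,218:236],g[r,324:342])
for x in(272,277,282): print(x,'col old',g0[168:188,x],g0[205:225,x]); print('new',g[168:188,x],g[205:225,x])
```

```text
[0.55930573 0.09691855 0.25684482] [-3.08291901e-03 -1.93832860e-04  9.99994629e-01 -1.09575786e-03] 6.35
196 old [ 69  70  69  69  71  70  70  70  70  69  70  75  98 120 122 121 122 121
 107  80  68  44  44  44] [ 42  43  83 158 205 208 204 196 175 116  52  68  68  68  68  68  68  68
  68  68  67  68]
new [ 60  70  70  70  68  69  70  70  70  70  70  69  70  69  84 110 122 123
 120 120 117  97  72  55] [ 44  45  44  43  50  95 165 206 207 204 196 173 117  59  67  68  67  68
  68  68  69  68]
200 old [ 67  68  69  70  69  68  67  68  69  67  77 104 122 122 121 117 101  79
  80  80  74  57  45  43] [ 45  56  76 108 164 201 214 206 195 186 157  76  69  71  70  69  71  70
  70  68  70  68]
new [ 54  66  68  68  66  67  68  69  67  66  68  67  67  86 117 121 122 120
 117 101  79  80  80  71] [ 44  44  46  48  65 108 146 163 201 214 205 193 185 156  74  69  70  69
  69  69  69  70]
204 old [ 69  69  70  70  69  69  70  71  70  79 104 120 121 122 118 102  79  79
  82  82  83  81  74  45] [ 58  78 111 147 147 146 175 216 207 199 189 163 109  70  71  71  70  69
  69  69  70  69]
new [ 51  61
[... 1141 characters left out ...]
234]
277 col old [ 96  94  93  94  97  96  97  99 139 210 210 204 199 189  42  42  42  43
  43  44] [ 48  49  48  48  48  50  51  50  79 115 117 118 134 228 233 234 236 235
 232 232]
new [ 99  97  98  96  97  97  99  97 170 211 208 200 196 130  41  43  42  42
  42  43] [ 46  49  50  48  49  50  49  50  78 114 116 117 134 220 233 234 236 235
 232 232]
282 col old [ 91  92  92  94  93  95  94  93  99 200 206 203 199 196  97  42  42  42
  43  44] [ 47  49  49  49  49  50  50  51  73 114 114 116 126 220 236 235 233 232
 233 234]
new [ 93  92  92  95  94  96  95  96 189 208 204 200 196 107  42  43  43  43
  42  42] [ 48  48  49  49  50  50  50  49  73 112 114 116 126 220 236 236 233 231
 233 234]
```

Run:
```python
from h import *
st=read_state(); print(st['time_s'],st['tcp_pos']); c=cam('wrist',st); t=st['tcp_pos'];zf=t[2]-.0927+.016
for n,u,z in[('rimC',(279.4,204),.073),('rimT',(279,176),.073),('fC',(280.2,256),zf),('fT',(279,217.8),zf),('fB',(280,318),zf)]: print(n,np.round(onz(c,u,z),4))
```

```text
6.4 [0.55950162 0.09580188 0.25741666]
rimC [0.5541 0.0968 0.073 ]
rimT [0.5308 0.0966 0.073 ]
fC [0.5505 0.0976 0.1807]
fT [0.5303 0.0971 0.1807]
fB [0.5868 0.0974 0.1807]
```

Call:
{"op": "move_arm", "data": {
  "translation": [
    [0,0,0],
    [0,0,0],
    [0,0,0]
  ],
  "rotation": [
    [0,0,0],
    [0,0,0],
    [0,0,0]
  ],
  "claw": [1,1,1]
}}

```text
time_s: 6.7
tcp_pos: [0.5603, 0.0965, 0.2591]
ee_rot: [-0.001, 0.001, 1.0, 0.0]
ft_force: [-0.0, -0.7, -0.0]
grip_width: 0.0221
finger_force: 49.2
```

```bash
python3 -c "
from h import *
go([.561,.0961,.178],180)"
```

```text
T 2 x [-0.0029 -0.0014  0.2704] total [-0.0057 -0.0028  0.5407]
R 1 x [ 0.     -0.0006 -0.0005] total [ 0.     -0.0006 -0.0005]
```

Call:
{"op": "move_arm", "data": {
  "translation": [
    [-0.003,-0.002,0.18],
    [-0.003,-0.001,0.18],
    [0,0,0.18],
    [0,0,0],
    [0,0,0],
    [0,0,0]
  ],
  "rotation": [
    [0,-0.0006,-0.0005],
    [0,0,0],
    [0,0,0],
    [0,0,0],
    [0,0,0],
    [0,0,0]
  ],
  "claw": [1,1,1,1,1,1]
}}

```text
time_s: 7.3
tcp_pos: [0.5625, 0.097, 0.1799]
ee_rot: [0.002, -0.001, 1.0, 0.0]
ft_force: [-0.9, -0.2, -0.5]
grip_width: 0.022
finger_force: 49.2
```

Run:
```python
from h import *
st=read_state(); im=snapshot('wrist'); cv2.imwrite('pics/w5.png',im); t=st['tcp_pos']; print(t,st['ee_rot'],st['time_s'],st['ft_force'])
b=im[150:330,170:390].copy(); b=cv2.resize(b,None,fx=3.3,fy=3.3,interpolation=cv2.INTER_CUBIC); cv2.imwrite('pics/w5b.png',b)
go([.561,.0961,.1577],180)
```

```text
[0.56250671 0.09703906 0.1799225 ] [ 1.82380973e-03 -7.75681867e-04  9.99997979e-01  3.37218158e-04] 7.3 [-0.92012721 -0.17823963 -0.50626366]
T 1 x [ 0.011 -0.007  0.149] total [ 0.011 -0.007  0.149]
R 1 x [0.0003 0.0013 0.0005] total [0.0003 0.0013 0.0005]
```

View pics/w5b.png

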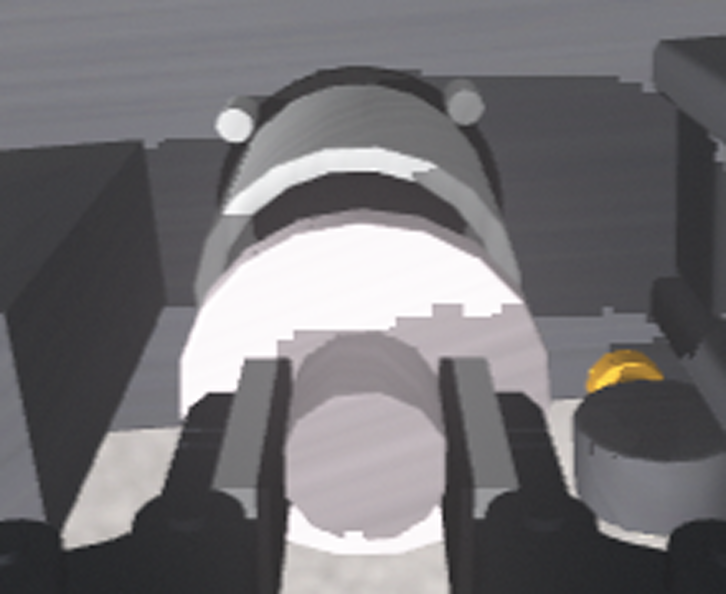

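Close view: flange top spans crop x 181 to 547 and y 222 to 553. Rim outer edge spans x 195 to 522 with top y 148.

Run:
```python
from h import *
st=read_state(); c=cam('wrist',st); t=st['tcp_pos'];zf=t[2]-.0927+.016; print(st['time_s'],t,st['ee_rot'])
k=lambda x,y:np.array([170+x/3.3,150+y/3.3])
for n,x,y,z in[('rimL',195,285,.073),('rimR',522,285,.073),('rimT',360,148,.073),('fL',181,380,zf),('fR',547,380,zf),('fT',364,222,zf),('fB',364,553,zf),('bossB',364,537,zf+.02),('bossL',285,465,zf+.02),('bossR',445,465,zf+.02)]: print(n,np.round(onz(c,k(x,y),z),4))
```

```text
7.35 [0.56256275 0.09713212 0.18005337] [ 1.97671783e-03 -8.35234532e-04  9.99997610e-01  4.18748411e-04]
rimL [0.556  0.0689 0.073 ]
rimR [0.556  0.1276 0.073 ]
rimT [0.5306 0.0985 0.073 ]
fL [0.5593 0.0712 0.1034]
fR [0.5592 0.1273 0.1034]
fT [0.5337 0.0992 0.1034]
fB [0.5904 0.0993 0.1034]
bossB [0.5732 0.0992 0.1234]
bossL [0.5618 0.0884 0.1234]
bossR [0.5618 0.1102 0.1234]
```

Call:
{"op": "move_arm", "data": {
  "translation": [
    [0.009,-0.007,0],
    [0,0,0.04],
    [0,0,0.03],
    [0,0,0],
    [0,0,0]
  ],
  "rotation": [
    [0,0.001,0.0005],
    [0,0,0],
    [0,0,0],
    [0,0,0],
    [0,0,0]
  ],
  "claw": [1,1,1,1,1]
}}

```text
time_s: 7.85
tcp_pos: [0.5596, 0.096, 0.1671]
ee_rot: [-0.002, -0.0, 1.0, -0.0]
ft_force: [-0.3, -0.4, -1.0]
grip_width: 0.0217
finger_force: 49.2
```

Call:
{"op": "move_arm", "data": {
  "translation": [
    [0,0,0.02],
    [0,0,0.01],
    [0,0,0.01],
    [0,0,0],
    [0,0,0],
    [0,0,0]
  ],
  "rotation": [
    [0,0,0],
    [0,0,0],
    [0,0,0],
    [0,0,0],
    [0,0,0],
    [0,0,0]
  ],
  "claw": [1,1,1,1,1,1]
}}

```text
time_s: 8.45
tcp_pos: [0.5599, 0.096, 0.1616]
ee_rot: [-0.001, -0.0, 1.0, 0.0]
ft_force: [-0.8, 0.6, -1.4]
grip_width: 0.0219
finger_force: 49.2
```

Call:
{"op": "move_arm", "data": {
  "translation": [
    [0,0,0.01],
    [0,0,0.01],
    [0,0,0.01],
    [0,0,0],
    [0,0,0],
    [0,0,0]
  ],
  "rotation": [
    [0,0,0],
    [0,0,0],
    [0,0,0],
    [0,0,0],
    [0,0,0],
    [0,0,0]
  ],
  "claw": [1,1,1,1,1,1]
}}

```text
time_s: 9.05
tcp_pos: [0.5598, 0.096, 0.1577]
ee_rot: [-0.002, -0.0, 1.0, 0.0]
ft_force: [-2.8, -0.4, 5.0]
grip_width: 0.0217
finger_force: 49.7
```

Call:
{"op": "move_arm", "data": {
  "translation": [
    [0,0,0],
    [0,0,0],
    [0,0,0],
    [0,0,0],
    [0,0,-0.1],
    [0,0,-0.25],
    [0,0,-0.25],
    [0,0,-0.3],
    [0,0,0],
    [0,0,0]
  ],
  "rotation": [
    [0,0,0],
    [0,0,0],
    [0,0,0],
    [0,0,0],
    [0,0,0],
    [0,0,0],
    [0,0,0],
    [0,0,0],
    [0,0,0],
    [0,0,0]
  ],
  "claw": [0.2,0.1,0.1,0.1,0.1,0.1,0.1,0.1,0.1,0.1]
}}

```text
time_s: 10.05
tcp_pos: [0.5609, 0.096, 0.2933]
ee_rot: [0.0, -0.0, 1.0, 0.0]
ft_force: [-1.1, 0.4, -0.4]
grip_width: 0.0385
finger_force: 0.0
```

Run:
```python
from h import *
st=read_state(); im=snapshot('wrist'); cv2.imwrite('pics/w6.png',im); t=st['tcp_pos']; print(t,st['ee_rot'],st['time_s'],st['ft_force'])
s=snapshot('scene'); cv2.imwrite('pics/s6.png',s)
a=cv2.resize(im[110:340,120:470],(525,345)); b=cv2.resize(s[100:270,230:400],(345,345),interpolation=cv2.INTER_CUBIC)
cv2.imwrite('pics/v6.png',cv2.resize(np.hstack([a,b]),(800,317)))
```

```text
[0.56090294 0.09601734 0.29334282] [ 3.77019867e-05 -9.23903132e-05  9.99999915e-01  3.99015632e-04] 10.05 [-1.1096343   0.41524251 -0.40022412]
```

View pics/v6.png

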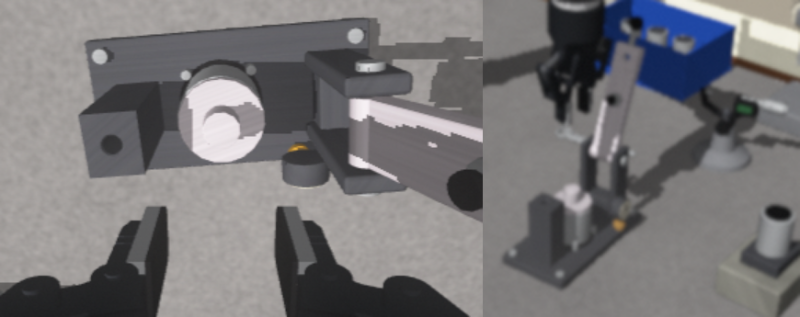

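The cover looks seated and level on the sleeve and the leaf is still up. Next is the fold, by pushing the ball with closed fingers.

Run:
```python
from h import *
import pickle
st=read_state(); c=cam('wrist',st); ph=onz(c,(201.2,214.4),.113); print(st['tcp_pos'],'post',ph)
for u in((99,56),(356,36)): print(onz(c,(120+u[0]/1.379,110+u[1]/1.379),.018))
e=np.array([-.078,.997]); H=ph[:2]+e*.15; print('hinge',H,'sleeve',ph[:2]+e*.065)
ct=cam('top'); cs=cam('scene')
for a in(1.65,1.75,1.85,1.9,1.95):
    B=[*(H-e*.2*np.cos(a)),.12+.2*np.sin(a)]; print(a,np.round(B,3),proj(ct,B),proj(cs,B))
im=cv2.imread('pics/top0.png'); m=cv2.inRange(cv2.cvtColor(im,cv2.COLOR_BGR2GRAY)[205:230,190:208],0,35); print('ball px',np.argwhere(m>0).mean(0)[::-1]+[190,205])
go([H[0]-.005,.30,.43],180)
```

```text
[0.55950896 0.09604658 0.29066934] post [0.56088314 0.03398604 0.113     ]
[0.52060056 0.00476851 0.018     ]
[0.5056969  0.20020511 0.018     ]
hinge [0.54918314 0.18353604] sleeve [0.55581314 0.09879104]
1.65 [0.548 0.199 0.319] [218.4425257  214.55970424] [300.01237565 114.05761975]
1.75 [0.546 0.219 0.317] [210.71801295 215.26414571] [304.01443299 112.51592001]
1.85 [0.545 0.238 0.312] [203.29166983 216.10566568] [307.82143051 111.73344083]
1.9 [0.544 0.248 0.309] [199.72452575 216.57350431] [309.6397851  111.62205258]
1.95 [0.543 0.257 0.306] [196.27174959 217.07013788] [311.39567762 111.69346226]
ball px [nan nan]
T 6 x [ 0.0178  0.2266 -0.1548] total [ 0.107   1.3594 -0.9288]
R 1 x [-0.0001 -0.0018  0.0001] total [-0.0001 -0.0018  0.0001]<stdin>:9: RuntimeWarning: Mean of empty slice.
  ret = um.true_divide(
```

Call:
{"op": "move_arm", "data": {
  "translation": [
    [0,0,-0.3],
    [0,0,-0.3],
    [0,0,-0.33],
    [0.014,0.272,0],
    [0.014,0.272,0],
    [0.014,0.272,0],
    [0.014,0.272,0],
    [0.014,0.272,0],
    [0,0,0],
    [0,0,0],
    [0,0,0]
  ],
  "rotation": [
    [0,0,0],
    [0,0,0],
    [0,0,0],
    [0,0,0],
    [0,0,0],
    [0,0,0],
    [0,0,0],
    [0,0,0],
    [0,0,0],
    [0,0,0],
    [0,0,0]
  ],
  "claw": [1,1,1,1,1,1,1,1,1,1,1],
  "squeeze": 30
}}

```text
time_s: 11.25
tcp_pos: [0.5505, 0.2986, 0.4303]
ee_rot: [-0.002, 0.001, 1.0, -0.001]
ft_force: [0.4, -0.9, -0.1]
grip_width: 0.0002
finger_force: 0.0
```

Call:
{"op": "move_arm", "data": {
  "translation": [
    [0,0,0.18],
    [0,0,0.19],
    [0,0,0],
    [0,0,0],
    [0,0,0]
  ],
  "rotation": [
    [0,0,0],
    [0,0,0],
    [0,0,0],
    [0,0,0],
    [0,0,0]
  ],
  "claw": [1,1,1,1,1]
}}

```text
time_s: 11.75
tcp_pos: [0.5509, 0.2995, 0.3782]
ee_rot: [0.0, 0.0, 1.0, 0.001]
ft_force: [-0.5, 0.1, -0.6]
grip_width: 0.0001
finger_force: 0.0
```

Run:
```python
from h import *
st=read_state(); print(st['tcp_pos'],st['joint_positions'])
s=snapshot('scene');w=snapshot('wrist'); cv2.imwrite('pics/s7.png',s)
b=cv2.resize(s[40:240,230:430],(420,420),interpolation=cv2.INTER_CUBIC)
cv2.imwrite('pics/v7.png',cv2.resize(np.hstack([w[:,180:],b]),(800,420)))
H=np.array([.5525,.182]);e=np.array([-.078,.997]);p=st['tcp_pos']
for d in(1.9,1.6,1.3,1.0,.75,.5,.3,.15,.07):
    s_,z=.2*np.cos(d),.12+.2*np.sin(d)
    os,oz=(-.026+.02*max(0,1-d/.8)*.8, -.009 if d>1.3 else np.interp(d,[0,.6,1.3],[.011,.009,-.006]))
    q=H-e*(s_+os); q=np.array([*q,z+oz+.073]); print(d,np.round(q,3),'move',np.round(np.array([-(q-p)[0],(q-p)[1],-(q-p)[2]])/.15,3)); p=q
```

```text
[0.55086816 0.29947298 0.37818567] [-0.70906812  0.46298709  0.30788713  1.13355033 -0.1369913   1.56331329
  1.13887693]
1.9 [0.545 0.272 0.373] move [ 0.036 -0.181  0.033]
1.6 [0.55  0.214 0.384] move [-0.031 -0.391 -0.071]
1.3 [0.555 0.155 0.38 ] move [-0.031 -0.394  0.028]
1.0 [0.559 0.1   0.362] move [-0.028 -0.363  0.12 ]
0.75 [0.562 0.061 0.335] move [-0.02  -0.261  0.177]
0.5 [0.565 0.027 0.298] move [-0.018 -0.227  0.246]
0.3 [0.566 0.007 0.262] move [-0.01  -0.13   0.241]
0.15 [ 0.567 -0.002  0.233] move [-0.005 -0.064  0.191]
0.07 [ 0.567 -0.006  0.218] move [-0.002 -0.022  0.104]
```

View pics/v7.png

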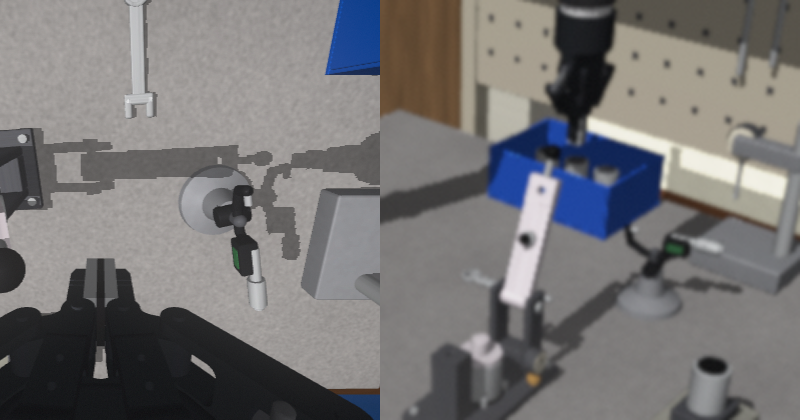

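Fingertips are level with the ball, just behind it, and the leaf is at about 1.9 rad. Sweeping it over.

Call:
{"op": "move_arm", "data": {
  "translation": [
    [0.03,-0.18,0.03],
    [-0.015,-0.195,-0.035],
    [-0.015,-0.195,-0.035],
    [-0.015,-0.197,0.014],
    [-0.015,-0.197,0.014],
    [-0.014,-0.18,0.06],
    [-0.014,-0.18,0.06],
    [-0.02,-0.26,0.175],
    [0,0,0],
    [0,0,0]
  ],
  "rotation": [
    [0,0,0],
    [0,0,0],
    [0,0,0],
    [0,0,0],
    [0,0,0],
    [0,0,0],
    [0,0,0],
    [0,0,0],
    [0,0,0],
    [0,0,0]
  ],
  "claw": [1,1,1,1,1,1,1,1,1,1]
}}

```text
time_s: 12.85
tcp_pos: [0.5618, 0.0611, 0.3342]
ee_rot: [-0.001, 0.001, 1.0, 0.0]
ft_force: [-0.9, 0.2, 0.8]
grip_width: -0.0
finger_force: 0.0
```

Run:
```python
from h import *
st=read_state(); print(st['tcp_pos'],st['ft_force'])
s=snapshot('scene');w=snapshot('wrist')
b=cv2.resize(s[60:260,210:410],(420,420),interpolation=cv2.INTER_CUBIC)
cv2.imwrite('pics/v8.png',cv2.resize(np.hstack([w[:,100:480],b]),(800,420)))
go([.567,-.004,.222],180)
```

```text
[0.56175438 0.06112229 0.3341553 ] [-0.88582223  0.24220569  0.7963321 ]
T 3 x [-0.0108 -0.1511  0.2504] total [-0.0323 -0.4534  0.7511]
R 1 x [ 0.0005 -0.0003  0.0006] total [ 0.0005 -0.0003  0.0006]
```

View pics/v8.png

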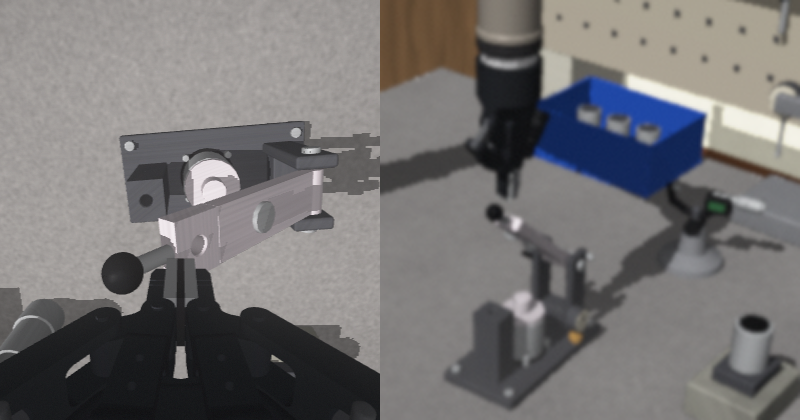

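The leaf has come over to about 0.65 rad with the fingers above the stem. Continuing down.

Call:
{"op": "move_arm", "data": {
  "translation": [
    [-0.009,-0.113,0.123],
    [-0.009,-0.113,0.123],
    [-0.005,-0.065,0.12],
    [-0.005,-0.065,0.12],
    [-0.003,-0.032,0.1],
    [-0.003,-0.032,0.09],
    [0,-0.01,0.04],
    [0,-0.01,0.04],
    [0,0,0],
    [0,0,0]
  ],
  "rotation": [
    [0,0,0],
    [0,0,0],
    [0,0,0],
    [0,0,0],
    [0,0,0],
    [0,0,0],
    [0,0,0],
    [0,0,0],
    [0,0,0],
    [0,0,0]
  ],
  "claw": [1,1,1,1,1,1,1,1,1,1]
}}

```text
time_s: 13.95
tcp_pos: [0.5665, -0.0022, 0.2205]
ee_rot: [-0.001, -0.001, 1.0, 0.001]
ft_force: [-0.1, 3.2, 0.2]
grip_width: -0.0
finger_force: 1.3
```

Call:
{"op": "move_arm", "data": {
  "translation": [
    [0,0,0.015],
    [0,0,0.01],
    [0,0,0],
    [0,0,0]
  ],
  "rotation": [
    [0,0,0],
    [0,0,0],
    [0,0,0],
    [0,0,0]
  ],
  "claw": [1,1,1,1]
}}

```text
time_s: 14.35
tcp_pos: [0.5665, -0.003, 0.2165]
ee_rot: [-0.001, -0.0, 1.0, 0.0]
ft_force: [-0.5, 3.5, -0.2]
grip_width: 0.0001
finger_force: 1.7
```

Run:
```python
from h import *
st=read_state(); print(st['tcp_pos'],st['ft_force'])
s=snapshot('scene');w=snapshot('wrist')
cv2.imwrite('pics/w9.png',w);cv2.imwrite('pics/s9.png',s)
cs,ct=cam('scene'),cam('top'); H=np.array([.5525,.182]);e=np.array([-.078,.997])
sg=cv2.cvtColor(s,cv2.COLOR_BGR2GRAY)
for a in(.06,.1,.15,.2,.3):
    B=[*(H-e*.2*np.cos(a)),.12+.2*np.sin(a)]; print(a,proj(cs,B),proj(cam('wrist',st),B))
b=cv2.resize(s[100:270,210:380],(420,420),interpolation=cv2.INTER_CUBIC)
cv2.imwrite('pics/v9.png',cv2.resize(np.hstack([w[:,100:480],b]),(800,420)))
```

```text
[ 0.56646385 -0.00301918  0.21652503] [-0.48056972  3.544664   -0.21453909]
0.06 [251.87512611 210.38342854] [250.11875743 267.59812383]
0.1 [251.98513649 207.70822126] [249.99574713 274.79459523]
0.15 [252.23062601 204.27560162] [250.75988124 284.67529163]
0.2 [252.59660248 200.75428671] [252.72795321 295.6847771 ]
0.3 [253.68973683 193.49023527] [261.3073792  321.88248273]
```

View pics/v9.png

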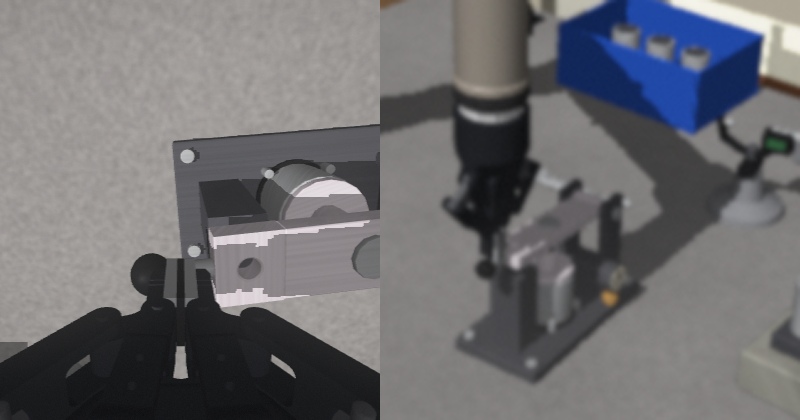

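The leaf is down: the ball at scene (252,208) and wrist (250,275) gives about 0.1 rad. Backing off, then up.

Call:
{"op": "move_arm", "data": {
  "translation": [
    [0,0.015,0],
    [0,0,-0.02],
    [0,0,-0.1],
    [0,0,-0.25],
    [0,0,-0.25],
    [0,0,-0.05],
    [0,0,0],
    [0,0,0],
    [0,0,0]
  ],
  "rotation": [
    [0,0,0],
    [0,0,0],
    [0,0,0],
    [0,0,0],
    [0,0,0],
    [0,0,0],
    [0,0,0],
    [0,0,0],
    [0,0,0]
  ],
  "claw": [1,1,1,1,1,1,1,1,1]
}}

```text
time_s: 15.35
tcp_pos: [0.5657, -0.0017, 0.315]
ee_rot: [-0.003, 0.0, 1.0, -0.0]
ft_force: [0.7, -0.3, -0.1]
grip_width: -0.0004
finger_force: 0.0
```

Run:
```python
from h import *
st=read_state(); print(st['tcp_pos'],st['ft_force'])
w=snapshot('wrist'); s=snapshot('scene'); cv2.imwrite('pics/w10.png',w); cv2.imwrite('pics/s10.png',s)
c,cs=cam('wrist',st),cam('scene'); H=np.array([.5525,.182]);e=np.array([-.078,.997])
for a in(.06,.1,.2):
    B=[*(H-e*.2*np.cos(a)),.12+.2*np.sin(a)]; L=[*(H-e*(.15*np.cos(a)-.007*np.sin(a))),.127+.15*np.sin(a)]; print(a,proj(cs,B),proj(c,B),'hole',proj(c,L))
def find(im,u,r,t,n):
    x,y=map(int,u); g=cv2.cvtColor(im,cv2.COLOR_BGR2GRAY)[y-r:y+r,x-r:x+r]; m=cv2.inRange(g,0,t)
    k,l,S,C=cv2.connectedComponentsWithStats(m)
    for i in range(1,k):
        if S[i,4]>n: print(S[i],C[i]+[x-r,y-r])
print('ball scene');find(s,proj(cs,[*(H-e*.2),.135]),16,45,15)
print('ball wrist');find(w,proj(c,[*(H-e*.2),.135]),30,45,40)
print('hole wrist');find(w,proj(c,[*(H-e*.15),.137]),18,120,20)
```

```text
[ 0.56574376 -0.00170541  0.31500596] [ 0.65552641 -0.34534909 -0.07701221]
0.06 [251.87512611 210.38342854] [259.34170354 213.77670012] hole [320.70291033 210.60937316]
0.1 [251.98513649 207.70822126] [259.52006547 216.71370154] hole [322.56635828 212.74132037]
0.2 [252.59660248 200.75428671] [261.88515836 224.66246369] hole [328.97096239 218.35888225]
ball scene
[16 13  5  6 22] [252.90909091 208.68181818]
ball wrist
[ 25  20  19  26 189] [265.34391534 214.75661376]
hole wrist
[ 13  13  12  14 122] [320.62295082 212.13114754]
```

```bash
python3 -c "
from h import *
go([.481,-.42,.26],83.5)"
```

```text
T 10 x [ 0.0564 -0.2791  0.0373] total [ 0.5642 -2.7906  0.3734]
R 13 x [-0.0001 -0.0001  0.0412] total [-0.0018 -0.0014  0.5361]
```

Call:
{"op": "move_arm", "data": {
  "translation": [
    [0.056,-0.279,0.037],
    [0.056,-0.279,0.037],
    [0.056,-0.279,0.037],
    [0.056,-0.279,0.037],
    [0.056,-0.279,0.037],
    [0.056,-0.279,0.037],
    [0.056,-0.279,0.037],
    [0.056,-0.279,0.037],
    [0.056,-0.279,0.037],
    [0.056,-0.279,0.037]
  ],
  "rotation": [
    [0,0,0],
    [0,0,0],
    [0,0,0],
    [0,0,0],
    [0,0,0],
    [0,0,0],
    [0,0,0],
    [0,0,0],
    [0,0,0],
    [0,0,0]
  ],
  "claw": [-1,-1,-1,-1,-1,-1,-1,-1,-1,-1]
}}

```text
time_s: 16.45
tcp_pos: [0.4819, -0.421, 0.2604]
ee_rot: [-0.002, -0.0, 1.0, 0.001]
ft_force: [0.8, 0.7, 0.1]
grip_width: 0.0853
finger_force: 0.0
```

Call:
{"op": "move_arm", "data": {
  "translation": [
    [0,0,0],
    [0,0,0],
    [0,0,0],
    [0,0,0],
    [0,0,0],
    [0,0,0],
    [0,0,0],
    [0,0,0],
    [0,0,0],
    [0,0,0],
    [0,0,0],
    [0,0,0]
  ],
  "rotation": [
    [0,0,0.0447],
    [0,0,0.0447],
    [0,0,0.0447],
    [0,0,0.0447],
    [0,0,0.0447],
    [0,0,0.0447],
    [0,0,0.0447],
    [0,0,0.0447],
    [0,0,0.0447],
    [0,0,0.0447],
    [0,0,0.0447],
    [0,0,0.0447]
  ],
  "claw": [-1,-1,-1,-1,-1,-1,-1,-1,-1,-1,-1,-1]
}}

```text
time_s: 17.65
tcp_pos: [0.4824, -0.4194, 0.2606]
ee_rot: [-0.002, 0.748, 0.664, -0.001]
ft_force: [-0.0, 0.2, -0.2]
grip_width: 0.0854
finger_force: 0.0
```

Call:
{"op": "move_arm", "data": {
  "translation": [
    [0,0,0],
    [0,0,0],
    [0,0,0],
    [0,0,0]
  ],
  "rotation": [
    [0,0,0],
    [0,0,0],
    [0,0,0],
    [0,0,0]
  ],
  "claw": [-1,-1,-1,-1]
}}

```text
time_s: 18.05
tcp_pos: [0.4825, -0.4198, 0.2616]
ee_rot: [-0.001, 0.746, 0.666, -0.001]
ft_force: [0.4, -0.1, -0.5]
grip_width: 0.0854
finger_force: 0.0
```

Run:
```python
from h import *
st=read_state(); print(st['tcp_pos'],st['ee_rot'],st['joint_positions'][6])
w=snapshot('wrist'); cv2.imwrite('pics/w11.png',w); c=cam('wrist',st)
for n,P in[('pintop',[.481,-.42,.093]),('shoulder',[.481,-.42,.059]),('plugtop',[.485,-.357,.13]),('blk',[.483,-.392,.055])]: print(n,proj(c,P))
g=cv2.cvtColor(w,cv2.COLOR_BGR2GRAY)
u=proj(c,[.481,-.42,.085]).astype(int)
for t in(150,170,190):
    m=cv2.inRange(g[u[1]-60:u[1]+60,u[0]-60:u[0]+60],t,255); k,l,S,C=cv2.connectedComponentsWithStats(m)
    for i in range(1,k):
        if S[i,4]>40: print(t,S[i],C[i]+u-60)
print(g[u[1]-48:u[1]+48:4,u[0]-48:u[0]+48:4])
```

```text
[ 0.48252203 -0.41980901  0.26155912] [-0.00112194  0.74588232  0.66607597 -0.00105277] 0.9388888285670032
pintop [279.62385444 217.63580285]
shoulder [279.85810818 205.31020958]
plugtop [274.07369745 139.68966074]
blk [278.51809483 173.08441991]
150 [   0    0   36   42 1326] [234.61463047 174.21342383]
150 [  93    0   27  109 1222] [328.36006547 182.88134206]
150 [72 47  5 15 49] [292.95918367 208.53061224]
150 [ 54  59  20  18 257] [282.55252918 221.3307393 ]
170 [72 47  5 15 41] [292.95121951 208.19512195]
170 [ 55  59  18  17 240] [282.475 221.175]
190 [ 57  64  15  12 134] [283.30597015 223.64179104]
[[162 158 153 157 158 103 136 137 136 136 123  86  86  85 135 137 138 138
  138 138 140 159 159 159]
 [161 167 165 162 158 105 136 135 136 122  85  86  85  85 137 137 137 137
  137 137 142 152 160 161]
 [159 154 153 158 159 145 135 136 137 122  85  86  85  84 135 136 137 138
  137 137 143 157 153 161]
 [160 158 153 155 154 156 136 136 136 137  85  84  84  85 135 137 137 138
  137 138 145 158 157 151]
 [158 158 151 156 155 154 136 136 136 137  85  85  85  84  85 137 138 137
  138 1
[... 1239 characters left out ...]
95  97  97  97 100  99  97  95  94  95  97  97 100  98  96  98  96
   97  95  99  98  97  98]
 [ 95  93  96  97  96  95  97  94  94  97  97  98  97  97 100  99  98  97
   99  99  97  99  98  96]
 [ 97  96  97  98  95  96  97  95  97 100  99  98  96  95  96  95  99  97
   97  97  95  96  96  98]
 [ 95  99  97  94  97  95  99  97  97  97  95  94  96  94  96  98  99  96
   98  96  99  96  98  99]
 [ 93  93  96  94  94  95  99  97  96  96  99  93  96 100  95  97  99  97
   96  96  99  96  95  95]
 [ 92  97  94  96 100 100 100  98  96 100 100  98  97  99  97  96  97  98
   98  96  97  94  93  96]
 [ 94  98  96  98  97  97  96  97  95  98 101  95 101  94  98  99  97  96
   97  96  97  97  98  96]]
```

Run:
```python
from h import *
st=read_state(); c=cam('wrist',st); P=onz(c,(282.2,221.0),.093); print(st['tcp_pos'],P)
go([P[0],P[1],.16],83.5)
```

```text
[ 0.48250937 -0.41983286  0.26162499] [ 0.48269395 -0.42305342  0.093     ]
T 3 x [-0.007   0.0019  0.2258] total [-0.0211  0.0057  0.6775]
R 1 x [-0.001   0.      0.0001] total [-0.001   0.      0.0001]
```

Call:
{"op": "move_arm", "data": {
  "translation": [
    [-0.021,-0.003,0],
    [0,0,0.2],
    [0,0,0.2],
    [0,0,0.2],
    [0,0,0.15],
    [0,0,0.07],
    [0,0,0],
    [0,0,0],
    [0,0,0]
  ],
  "rotation": [
    [-0.001,0,0],
    [0,0,0],
    [0,0,0],
    [0,0,0],
    [0,0,0],
    [0,0,0],
    [0,0,0],
    [0,0,0],
    [0,0,0]
  ],
  "claw": [-1,-1,-1,-1,-1,-1,-1,-1,-1]
}}

```text
time_s: 19.0
tcp_pos: [0.4823, -0.424, 0.1405]
ee_rot: [0.002, 0.746, 0.666, -0.0]
ft_force: [0.1, 0.6, -0.1]
grip_width: 0.0855
finger_force: 0.0
```

Call:
{"op": "move_arm", "data": {
  "translation": [
    [0,0,0],
    [0,0,0],
    [0,0,0],
    [0,0,0],
    [0,0,0],
    [0,0,0],
    [0,0,0],
    [0,0,0],
    [0,0,0],
    [0,0,0]
  ],
  "rotation": [
    [0,0,0],
    [0,0,0],
    [0,0,0],
    [0,0,0],
    [0,0,0],
    [0,0,0],
    [0,0,0],
    [0,0,0],
    [0,0,0],
    [0,0,0]
  ],
  "claw": [1,1,1,1,1,1,1,1,1,1],
  "squeeze": 80
}}

```text
time_s: 20.0
tcp_pos: [0.4822, -0.423, 0.1389]
ee_rot: [0.001, 0.746, 0.666, 0.0]
ft_force: [1.9, 0.0, 1.3]
grip_width: 0.0135
finger_force: 78.0
```

Call:
{"op": "move_arm", "data": {
  "translation": [
    [0,0,-0.1],
    [0,0,-0.2],
    [0,0,-0.3],
    [0,0,-0.3],
    [0,0,-0.31],
    [0,0,0],
    [0,0,0]
  ],
  "rotation": [
    [0,0,0],
    [0,0,0],
    [0,0,0],
    [0,0,0],
    [0,0,0],
    [0,0,0],
    [0,0,0]
  ],
  "claw": [1,1,1,1,1,1,1]
}}

```text
time_s: 20.7
tcp_pos: [0.4808, -0.4235, 0.3217]
ee_rot: [0.001, 0.747, 0.665, -0.0]
ft_force: [0.2, -0.7, -0.4]
grip_width: 0.0136
finger_force: 78.9
```

Run:
```python
from h import *
go([.564,-.03,.32],83.5)
```

```text
T 9 x [0.2966 0.0277 0.0008] total [2.6698 0.249  0.007 ]
R 1 x [ 0.0003  0.0005 -0.0006] total [ 0.0003  0.0005 -0.0006]
```

Call:
{"op": "move_arm", "data": {
  "translation": [
    [0.297,0.028,0.001],
    [0.297,0.028,0.001],
    [0.297,0.028,0.001],
    [0.297,0.028,0.001],
    [0.297,0.028,0.001],
    [0.297,0.028,0.001],
    [0.297,0.027,0.001],
    [0.296,0.027,0],
    [0.295,0.027,0],
    [0,0,0],
    [0,0,0],
    [0,0,0]
  ],
  "rotation": [
    [0,0,0],
    [0,0,0],
    [0,0,0],
    [0,0,0],
    [0,0,0],
    [0,0,0],
    [0,0,0],
    [0,0,0],
    [0,0,0],
    [0,0,0],
    [0,0,0],
    [0,0,0]
  ],
  "claw": [1,1,1,1,1,1,1,1,1,1,1,1]
}}

```text
time_s: 21.9
tcp_pos: [0.5633, -0.0307, 0.3178]
ee_rot: [-0.0, 0.747, 0.665, -0.002]
ft_force: [-0.1, -1.0, -1.1]
grip_width: 0.0137
finger_force: 78.9
```

Call:
{"op": "move_arm", "data": {
  "translation": [
    [0,0,0],
    [0,0,0]
  ],
  "rotation": [
    [0,0,0],
    [0,0,0]
  ],
  "claw": [1,1]
}}

```text
time_s: 22.1
tcp_pos: [0.564, -0.031, 0.3189]
ee_rot: [0.0, 0.747, 0.664, -0.0]
ft_force: [0.0, -0.1, -1.0]
grip_width: 0.0137
finger_force: 78.9
```

Run:
```python
from h import *
st=read_state(); w=snapshot('wrist'); cv2.imwrite('pics/w12.png',w); c=cam('wrist',st); print(st['tcp_pos'],st['ee_rot'])
g=cv2.cvtColor(w,cv2.COLOR_BGR2GRAY); u=proj(c,[.564,.0323,.1397]).astype(int); print(u)
r=24; G=g[u[1]-r:u[1]+r,u[0]-r:u[0]+r]
print(G[::2,::2])
for t in(80,110,130):
    m=cv2.inRange(G,0,t); k,l,S,C=cv2.connectedComponentsWithStats(m)
    for i in range(1,k):
        if S[i,4]>30: q=S[i]; bc=np.array([q[0]+(q[2]-1)/2,q[1]+(q[3]-1)/2])+u-r; print(t,q,C[i]+u-r,bc,np.round(onz(c,bc,.1397),4))
```

```text
[ 0.5639639  -0.03097489  0.31888954] [ 5.94467584e-05  7.47330319e-01  6.64452606e-01 -3.54072203e-04]
[271 133]
[[215 192 113 118 127 134 136 136 136 137 138 137 139 138 139 138 210 212
  214 214 214 214 214 215]
 [207 188 135 135 136 138 138 139 139 138 138 136 138 138 139 141 214 214
  214 213 211 210 208 208]
 [211 192 138 138 137 137 136 137 139 139 139 139 140 139 140 212 210 209
  210 211 213 215 213 215]
 [211 211 209 137 137 139 139 139 138 139 138 137 137 137 139 213 216 214
  214 214 214 212 212 209]
 [213 213 213 194 140 138 137 137 136 137 139 140 170 216 215 215 214 213
  210 209 211 213 212 213]
 [212 210 210 210 212 213 140 140 140 140 140 139 167 211 210 211 212 213
  213 215 216 217 216 215]
 [212 213 215 215 215 215 195 139 138 136 137 136 130 215 215 216 217 216
  215 213 210 213 214 214]
 [215 215 214 212 211 211 192 137 139 140 124 103  91 172 197 207 212 214
  215 217 217 217 217 216]
 [212 212 213 213 214 215 197 142 140 117  89  66  66  67  67 117 206 217
  217 215 213 213 211 212]
 [215 216 217 215 213 210 192 137 134 102  58  68  66  68  66  66 143 207
  2
[... 1172 characters left out ...]
 139 139 137 138 137 135 209 207 208
  210 212 214 216 220 205]
 [121 113 209 213 213 213 213 212 192 136 135 134 134 135 136 213 216 219
  205 146  92  92  91  93]
 [156 101 213 212 209 209 207 207 190 136 137 139 141 140 126 174 163 144
  104  91  94 102 116 151]]
80 [ 18  15  15  15 171] [271.88888889 131.        ] [272. 131.] [0.5648 0.0342 0.1397]
110 [ 17  14  16  17 205] [271.64390244 130.94634146] [271.5 131. ] [0.5645 0.0342 0.1397]
110 [36 43 12  5 32] [288.5625  153.90625] [288.5 154. ] [0.5753 0.0157 0.1397]
130 [ 16  12  18  20 247] [271.14574899 131.02024291] [271.5 130.5] [0.5645 0.0346 0.1397]
130 [35 43 13  5 42] [288.         154.11904762] [288. 154.] [0.5749 0.0157 0.1397]
```

Run:
```python
from h import *
print(read_state()['tcp_pos']);go([.5641,.0342,.285],83.5)
```

```text
[ 0.5641307  -0.03066016  0.31898446]
T 2 x [ 0.2148 -0.0253  0.1132] total [ 0.4295 -0.0505  0.2264]
R 1 x [-0.      0.0001 -0.001 ] total [-0.      0.0001 -0.001 ]
```

Call:
{"op": "move_arm", "data": {
  "translation": [
    [0.143,-0.017,0.03],
    [0.143,-0.017,0.08],
    [0.143,-0.017,0.1],
    [0,0,0.017],
    [0,0,0],
    [0,0,0],
    [0,0,0],
    [0,0,0]
  ],
  "rotation": [
    [0,0,0],
    [0,0,0],
    [0,0,0],
    [0,0,0],
    [0,0,0],
    [0,0,0],
    [0,0,0],
    [0,0,0]
  ],
  "claw": [1,1,1,1,1,1,1,1]
}}

```text
time_s: 22.95
tcp_pos: [0.5645, 0.0342, 0.2856]
ee_rot: [0.001, 0.747, 0.665, 0.0]
ft_force: [0.7, 0.2, -1.4]
grip_width: 0.0134
finger_force: 78.9
```

Run:
```python
from h import *
print(read_state()['tcp_pos'],read_state()['ft_force']);go([.5641,.0342,.26],83.5)
```

```text
[0.56445712 0.03420101 0.28563411] [ 0.69998012  0.20658917 -1.4036891 ]
T 1 x [-0.0002 -0.0026  0.1709] total [-0.0002 -0.0026  0.1709]
R 1 x [ 0.0005  0.0001 -0.0009] total [ 0.0005  0.0001 -0.0009]
```

Call:
{"op": "move_arm", "data": {
  "translation": [
    [0,-0.002,0.05],
    [0,0,0.04],
    [0,0,0.03],
    [0,0,0],
    [0,0,0],
    [0,0,0]
  ],
  "rotation": [
    [0,0,0],
    [0,0,0],
    [0,0,0],
    [0,0,0],
    [0,0,0],
    [0,0,0]
  ],
  "claw": [1,1,1,1,1,1]
}}

```text
time_s: 23.55
tcp_pos: [0.564, 0.0356, 0.267]
ee_rot: [0.0, 0.746, 0.666, -0.0]
ft_force: [0.4, -0.3, -0.8]
grip_width: 0.0135
finger_force: 78.9
```

Call:
{"op": "move_arm", "data": {
  "translation": [
    [0,0,0.02],
    [0,0,0.02],
    [0,0,0.02],
    [0,0,0],
    [0,0,0],
    [0,0,0]
  ],
  "rotation": [
    [0,0,0],
    [0,0,0],
    [0,0,0],
    [0,0,0],
    [0,0,0],
    [0,0,0]
  ],
  "claw": [1,1,1,1,1,1]
}}

```text
time_s: 24.15
tcp_pos: [0.5641, 0.0353, 0.2579]
ee_rot: [0.001, 0.746, 0.666, -0.0]
ft_force: [0.7, -0.9, -1.5]
grip_width: 0.0137
finger_force: 78.9
```

Call:
{"op": "move_arm", "data": {
  "translation": [
    [-0.01,0,0.02],
    [0,0,0.02],
    [0,0,0.02],
    [0,0,0.02],
    [0,0,0],
    [0,0,0],
    [0,0,0]
  ],
  "rotation": [
    [0,0,0],
    [0,0,0],
    [0,0,0],
    [0,0,0],
    [0,0,0],
    [0,0,0],
    [0,0,0]
  ],
  "claw": [1,1,1,1,1,1,1]
}}

```text
time_s: 24.85
tcp_pos: [0.5639, 0.034, 0.2458]
ee_rot: [0.0, 0.746, 0.666, 0.0]
ft_force: [2.9, 0.0, -1.3]
grip_width: 0.0138
finger_force: 78.9
```

Call:
{"op": "move_arm", "data": {
  "translation": [
    [0,0,0.02],
    [0,0,0.02],
    [0,0,0.02],
    [0,0,0],
    [0,0,0],
    [0,0,0]
  ],
  "rotation": [
    [0,0,0],
    [0,0,0],
    [0,0,0],
    [0,0,0],
    [0,0,0],
    [0,0,0]
  ],
  "claw": [1,1,1,1,1,1]
}}

```text
time_s: 25.45
tcp_pos: [0.5639, 0.0341, 0.2367]
ee_rot: [0.0, 0.746, 0.666, -0.0]
ft_force: [3.6, -0.6, -3.2]
grip_width: 0.0134
finger_force: 78.7
```

Call:
{"op": "move_arm", "data": {
  "translation": [
    [0,0.006,0.02],
    [0,0,0.02],
    [0,0,0.02],
    [0,0,0.02],
    [0,0,0],
    [0,0,0],
    [0,0,0]
  ],
  "rotation": [
    [0,0,0],
    [0,0,0],
    [0,0,0],
    [0,0,0],
    [0,0,0],
    [0,0,0],
    [0,0,0]
  ],
  "claw": [1,1,1,1,1,1,1]
}}

```text
time_s: 26.15
tcp_pos: [0.5643, 0.034, 0.2246]
ee_rot: [-0.0, 0.746, 0.666, -0.0]
ft_force: [1.4, -0.5, -1.9]
grip_width: 0.0133
finger_force: 78.7
```

Call:
{"op": "move_arm", "data": {
  "translation": [
    [0,0,0.02],
    [0,0,0.02],
    [0,0,0],
    [0,0,0],
    [0,0,0]
  ],
  "rotation": [
    [0,0,0],
    [0,0,0],
    [0,0,0],
    [0,0,0],
    [0,0,0]
  ],
  "claw": [1,1,1,1,1]
}}

```text
time_s: 26.65
tcp_pos: [0.5645, 0.034, 0.219]
ee_rot: [-0.0, 0.746, 0.666, -0.0]
ft_force: [-0.6, 0.0, 2.6]
grip_width: 0.0137
finger_force: 79.3
```

Call:
{"op": "move_arm", "data": {
  "translation": [
    [0,0,0.015],
    [0,0,0.015],
    [0,0,0.015],
    [0,0,0.015],
    [0,0,0],
    [0,0,0],
    [0,0,0]
  ],
  "rotation": [
    [0,0,0],
    [0,0,0],
    [0,0,0],
    [0,0,0],
    [0,0,0],
    [0,0,0],
    [0,0,0]
  ],
  "claw": [1,1,1,1,1,1,1]
}}

```text
time_s: 27.35
tcp_pos: [0.5646, 0.0334, 0.2112]
ee_rot: [0.0, 0.746, 0.666, 0.0]
ft_force: [-2.1, -0.8, 8.9]
grip_width: 0.0134
finger_force: 80.1
```

Call:
{"op": "move_arm", "data": {
  "translation": [
    [0,0,0.015],
    [0,0,0.015],
    [0,0,0],
    [0,0,0],
    [0,0,0]
  ],
  "rotation": [
    [0,0,0],
    [0,0,0],
    [0,0,0],
    [0,0,0],
    [0,0,0]
  ],
  "claw": [1,1,1,1,1]
}}

```text
time_s: 27.85
tcp_pos: [0.5647, 0.0331, 0.2105]
ee_rot: [-0.0, 0.746, 0.666, 0.001]
ft_force: [-9.8, 0.3, 27.5]
grip_width: 0.0133
finger_force: 82.4
```

Call:
{"op": "move_arm", "data": {
  "translation": [
    [0,-0.005,0],
    [0,0,0],
    [0,0,0],
    [0,0,0],
    [0,0,0]
  ],
  "rotation": [
    [0,0,0],
    [0,0,0],
    [0,0,0],
    [0,0,0],
    [0,0,0]
  ],
  "claw": [1,1,1,1,1]
}}

```text
time_s: 28.35
tcp_pos: [0.5645, 0.0332, 0.2106]
ee_rot: [0.0, 0.746, 0.666, 0.002]
ft_force: [-8.2, 0.5, 27.2]
grip_width: 0.0136
finger_force: 82.2
```

Run:
```python
from h import *
st=read_state(); print(st['tcp_pos'],st['ft_force'],st['torque'])
s=snapshot('scene'); cv2.imwrite('pics/s13.png',s); cs=cam('scene'); H=np.array([.5525,.182]);e=np.array([-.078,.997])
for a in(0,.02,.04,.06,.085): print(a,proj(cs,[*(H-e*.2*np.cos(a)),.12+.2*np.sin(a)]))
for n in('s10','s13'):
    g=cv2.cvtColor(cv2.imread(f'pics/{n}.png'),cv2.COLOR_BGR2GRAY)[195:228,236:268]
    for t in(38,45):
        k,l,S,C=cv2.connectedComponentsWithStats(cv2.inRange(g,0,t))
        for i in range(1,k):
            if S[i,4]>12: print(n,t,S[i],C[i]+[236,195])
```

```text
[0.56454208 0.03318555 0.21055734] [-8.21069501  0.49631461 27.24373355] [-0.00919029  1.94624276 -0.01282129]
0 [251.85282868 214.26631331]
0.02 [251.84134739 212.99014237]
0.04 [251.84874806 211.6956517 ]
0.06 [251.87512611 210.38342854]
0.085 [251.93491176 208.71913633]
s10 45 [15 11  5  6 22] [252.90909091 208.68181818]
s13 45 [16 18  4  4 13] [253.38461538 214.53846154]
```

The ball is at scene row 214.5, which matches the leaf at 0 rad. There is a firm stop at 27 N with the grip holding.

```bash
python3 -c "
from h import *
print(hand_in())"
```

```text
the job is handed in; nothing more can be done
None
```

I handed the job in with the cover seated, the leaf shut and the gripper still holding the pin home, pressing about 27 N; the hand-in returned no verdict, and I viewed 11 pictures, one over the limit of 10.

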